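# Set the hand die press to its gauge and lock it

### The job

Slide the steel setting gauge along the bed of the small green die press until its nose is fully home against the back stop, then turn the brass inner knob clockwise until the spindle nips the gauge firmly by feel, well past first touch but never forced, leaving the dark outer lock ring loose as it is. Then lock that setting: turn the outer ring clockwise as far as it goes without disturbing the inner knob, and leave the gauge nipped in the press. Do not shift the brass weight, the dye bottle or the bone folder.

Things in the scene. Friction and masses are not known exactly. Their poses are not given: they have to be found in the camera images.
- press: Dark green cast C-frame hand die press, 112 x 237 x 130 mm, fixed. Origin on the bench under the vertical spindle axis, z up, y out of the open throat along the flat steel bed (top z = 28 mm, y = -24 to 122, 62 wide). Fences 5 mm high form a 34 mm channel (x = +-17) from y = -25 to 47, flaring to about 48 mm at y = 69. Overhead boss 58 mm diameter, z = 60 to 90; column behind, at -y.
- bed_stop (a point): Point on the bed top (z = 28 mm) in mid channel at the face of the back stop, 25 mm behind the spindle axis (press y = -25 mm). Its axes are the press's.
- knob_grip (a point): Middle height of the brass inner knob, on the spindle axis, 121 mm above the bench. The knob is a plain knurled cylinder, 26 mm diameter, 18 mm high (z = 112 to 130 mm), 4 mm clear above the outer ring; it turns about the vertical and does not rise or fall.
- ring_grip (a point): Middle height of the dark knurled outer lock ring, on the same axis, 100.5 mm above the bench. Ring 50 mm diameter, 15 mm high (z = 93 to 108 mm), 3 mm clear above the casting; the knob stands up through its middle.
- gauge: Loose steel setting gauge, 0.15 to 0.31 kg: flat tongue 30 wide, 6 thick, 140 mm long, with an upright black grip fin (12 mm across x, 36 mm along y, top 30 mm above the underside). Origin on the underside below the fin's middle; the nose lies 125 mm towards its -y, the other end at +15 mm. Seated, its y lies along the press's +y, so the fin stays outside the throat.
- gauge_nose (a point): Middle of the nose edge of the gauge, on its underside; it must come to bed_stop.
- spindle: Steel spindle under the boss, driven by the inner knob; origin 42 mm above the bench at knob value 0, 2.4 mm lower per rad. Its leather facing (20 mm diameter, a little springy) has its underside 2.5 to 6.7 mm below this origin, differing each time and not measured: the gap above a seated gauge (top at 34 mm) starts at 1.6 to 6.4 mm.
- fine_knob (a joint): Inner knob, rad, growing clockwise from above; starts at -0.25 to 0, range -0.4 to 4.2; stays where left. Free it takes 0.1 N m. Once the facing bites, the nip grows about 9 N per 0.1 rad, and the tool's moment about the vertical (read at rest, knob still held, after a small turn) rises about 0.006 N m per N over its free-turning value. Firm nip: 12 to 50 N; aim at a rise of 0.12 to 0.2.
- lock_ring (a joint): Outer lock ring angle in rad, growing clockwise (tightening) seen from above; starts loose between 0 and 0.15, ends at a hard stop at 1.25. Takes about 0.06 N m to turn and stays where it is left. Locked is beyond 1.1.
- brass_weight: Turned brass weight with a ball top, 59 mm foot, 90 mm high, standing loose; origin at the middle of its foot. Leave it.
- dye_bottle: Small brown dye bottle with a black cap, 42 mm diameter, 62 mm high, standing loose; origin at the middle of its foot. Leave it.
- bone_folder: Flat cream bone folder, 18 x 120 x 7 mm, lying loose; origin at its middle underneath. Leave it.
Things that resemble listed ones, but are neither listed nor needed, are in the scene too. There is more than one size of the gauge; the one meant has the size given above.

How it is judged (in metres and radians):
On the way, in this order (a step that is already met when the one before it is completed fails the run):
1. the gauge lies flat on the bed with its nose home against the back stop (distance between gauge_nose and bed_stop below 0.005 m and angle between the y axis of gauge and the y axis of press, either way round below 0.12 rad), for 0.2 s.
2. the spindle nips the gauge, the lock ring still loose (all of step 1 and contact force between spindle and gauge above 12 N and value of joint lock_ring below 0.3 rad), for 0.2 s.
3. the lock ring is turned home (value of joint lock_ring above 1.1 rad), for 0.2 s.
At the end, for the whole second after the job is handed in: The gauge lies in the bed with its nose within 5 mm of the stop, in line with the press to 0.12 rad and at rest, nipped by the spindle with 12 to 50 N; the lock ring stands tight, past 1.1 rad; everything is released (all of step 1 and contact force between spindle and gauge between 12 and 50 N and value of joint lock_ring above 1.1 rad and velocity of joint lock_ring below 0.05 rad/s and linear speed of gauge below 0.01 m/s); the robot touches nothing.
It fails at once if the gauge is squeezed by more than 80 N (contact force between spindle and gauge above 80 N).
It fails at once if the lock ring is turned past 0.35 rad while the spindle does not nip the gauge (value of joint lock_ring above 0.35 rad and contact force between spindle and gauge below 4 N).
It fails at once if the inner knob is turned (faster than 0.2 rad/s) after the lock ring has been tightened past 0.35 rad (value of joint lock_ring above 0.35 rad and (velocity of joint fine_knob above 0.2 rad/s or velocity of joint fine_knob below -0.2 rad/s)).
It fails at once if the brass weight, the dye bottle or the bone folder is moved more than 20 mm (distance of any of brass_weight, dye_bottle, bone_folder from where it was at the start of the episode above 0.02 m).
It also fails if it takes over 72 s, if anything falls off the work surface, if the arm or the gripper's body presses on something with over 40 N, if the wrist force passes 120 N, or if a joint passes its speed limit or range.

### The arm

A 6-joint arm with a two-finger parallel gripper is mounted at the origin on the work surface; the furniture and walls round the work are solid. World frame = base frame: x ahead of the robot, y to its left, z up, the work surface at z = 0. Lengths are in m, angles in degrees, forces in N, time in s.
With the tool pointing down it reaches from about 0.3 to 0.75 m from the base axis. Payload 8.5 kg.
Tool frame: the origin (TCP) lies on the centre line of the jaws, within the pads' length; the fingertips stand 19 mm ahead of it and the grasp point (between the pads) is the TCP (env.tcp_to_tips is the z of the fingertips in the tool frame, in m); z points along the fingers, y is the line along which they close (so a half turn about z gives the same grasp; the last joint's range is limited). The gripper opens to 85 mm and grips with 20 to 120 N. Pads are 22 mm wide; open, the fingers measure 114 mm over their backs; the gripper's body (76 mm by 85 mm) begins 54 mm behind the grasp point. The pads swing forward as they close: fully open they stand 13 mm farther back than shut.
Start: joints at [-75.361, 21.807, 74.336, -0, 83.858, -12.336], TCP at [0.249, -0.49, 0.25] pointing down, gripper open.
Joint ranges: [-178.18, 178.18], [-50.72, 133.34], [12.68, 142.11], [-81.47, 261.47], [9.98, 163.14], [-165.26, 165.26]. Speed limits (degrees/s): [136.94, 136.94, 180, 180, 180, 180].

### API

Orientations are given as a 3x3 rotation matrix whose columns are the frame's x, y, z axes.
In Python, from rig import env gives the robot as it stands.
- The arm moves only by the tool servo_tool, never from a script. Its argument "steps" is a list of rows, each an object of numbers: "tx", "ty", "tz": the shift along the world's x, y, z in cm; "yaw": the turn about the world's z in degrees; "claw": the finger opening in cm, from 0 to 8.54. In form: [{"tx": .., "ty": .., "tz": .., "yaw": .., "claw": ..}, ...]. A call has 1 to 20 rows; each row shifts and turns the commanded pose from where the row before left it; what a row does not reach is not made up. A row lasts 1/10 s, in which the tool goes at most 50 mm and 8.59 degrees, less where a joint would pass 70% of its speed; a pose out of reach is approached as far as the arm can. A call with a gripper value outside its range is refused whole. The fingers move at their own pace and stop on an object; "newtons" is the grip in N (left out, the last holds). Time passes only in rows, so rows that do not move let the fingers close. It gives the time, the measured TCP pose, the force, the opening and the grip force at its end, in the units of the state.
- env.observe(): the state, without advancing time (a new reading comes with each control period).
- env.get_image(name): name is "scene" or "top" or "wrist"; returns (picture, depth): 420x560x3 uint8, red, green, blue; 420x560 float32, m along the optical axis (not along the pixel's ray), 0 where there is no reading.
- env.camera_model(name): a dict with "fovy" (degrees; the focal length in pixels is half the picture's height over the tangent of half this angle, whatever the lens; pixels are square), "cx", "cy" (the principal point, pixels), "T" (4x4, takes a point from camera to world coordinates). Camera axes: x right, y down, z forward; pixel columns grow to the right and rows downward; lengths in m; the calibration is good to about 2 mm. A picture is of the moment at which its call begins: read the wrist's pose just before it. camera_model takes no time and is no camera call; for the wrist camera it gives the pose at the moment of the call.
- env.close_job(): hands the job in; it is judged then, once.
The state is a dict: "time_s": time; "q": joint angles; "qvel": joint speeds; "joint_efforts": joint torques, N m; "position": TCP position; "tool_rot": TCP orientation; "ft_force": force on the tool from outside, world axes, zero at the start; "wrist_torque": the same for the moment, N m; "grip_width": finger opening in m; "gripper_force": force on a finger pad.
Only numpy, scipy, OpenCV 4.12 (cv2) and the standard library are available. Lean on these libraries where they do the work, as an engineer would, in place of code of your own. Each camera call takes 0.05 s, during which the arm holds its last target. There are 200 camera calls.

## Working session

There is one attempt and no reset: what is moved stays moved. The work goes in short steps, Python scripts to look and compute and a tool call to move; the robot and the scene stay as the last step left them, time stands still between calls to the robot, and variables do not carry over. Pictures are saved under pics/ and viewed, at most 10 in all, crops included, and the job is handed in when it is done.

Besides the shell and the picture viewer there is one more tool, called after "Request:" as name(argument=value, ...), one argument or row to a line, values as JSON. servo_tool: Moves the arm, as the interface text tells. Its arguments: {"type":"object","properties":{"steps":{"type":"array"},"newtons":{"type":"number"}},"required":["steps"]}

```bash
mkdir -p pics; ls
cat > h.py <<'E'
import numpy as np, cv2
from rig import env
def grab(n):
    m=env.camera_model(n); p,d=env.get_image(n); return p,d,m
def world(d,m):
    h,w=d.shape; f=h/2/np.tan(np.radians(m['fovy'])/2)
    v,u=np.mgrid[:h,:w]
    P=np.stack([(u-m['cx'])/f*d,(v-m['cy'])/f*d,d],-1)
    T=np.array(m['T']); W=P@T[:3,:3].T+T[:3,3]; W[d==0]=np.nan; return W
def save(n,p): cv2.imwrite('pics/'+n+'.png',cv2.cvtColor(p,cv2.COLOR_RGB2BGR))
E
python3 - <<'E'
from h import *
for n in('top','scene'):
    p,d,m=grab(n); save(n+'0',p); np.savez(n+'0',p=p,d=d,T=m['T'],f=m['fovy'],cx=m['cx'],cy=m['cy']); print(n,m)
print(env.observe())
E
```

```text
pics
top {'fovy': 46.24384226163698, 'cx': 276.2389721058837, 'cy': 200.63033400956277, 'T': array([[ 0.02045294, -0.98526838,  0.16978783,  0.29261076],
       [-0.99966864, -0.02280821, -0.01193281, -0.03049659],
       [ 0.01562957, -0.1694875 , -0.98540839,  1.24024334],
       [ 0.        ,  0.        ,  0.        ,  1.        ]])}
scene {'fovy': 53.129214997598055, 'cx': 279.9143095573339, 'cy': 211.53572345826555, 'T': array([[ 0.59999225, -0.35196082,  0.71842388, -0.26382398],
       [-0.79959881, -0.29247247,  0.52450128, -0.59739591],
       [ 0.02551531, -0.88914759, -0.45690868,  0.57624994],
       [ 0.        ,  0.        ,  0.        ,  1.        ]])}
{'time_s': 0.1, 'q': array([-7.53618614e+01,  2.18355939e+01,  7.43801345e+01,  9.63123871e-04,
        8.38583330e+01, -1.23357506e+01]), 'qvel': array([ 0.08377502, -0.02892435, -0.19703863, -0.00506168, -0.13577112,
        0.02391871]), 'joint_efforts': array([ 3.27685659e-03, -4.49218047e+01, -2.31657708e+01, -1.37858569e-04,
        3.73328789e-03,  8.82316620e-07]), 'position': array([ 0.24940941, -0.48992202,  0.24978953]), 'tool_rot': array([[ 8.91214190e-01,  4.53582596e-01, -3.10490640e-04],
       [ 4.53582608e-01, -8.91213354e-01,  1.25488246e-03],
       [ 2.92479438e-04, -1.25920221e-03, -9.99999164e-01]]), 'ft_force': array([ 0.60319457, -0.42851788, -0.22646189]), 'wrist_torque': array([ 0.00708496, -0.01418312,  0.02334387]), 'gripper_force': 0.0, 'grip_width': 0.0854827573134698}
```

View pics/top0.png

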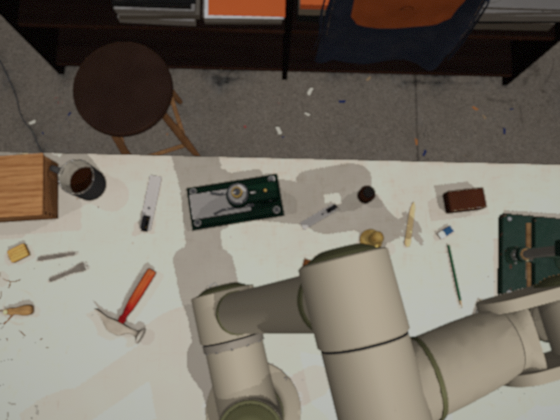

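View pics/scene0.png

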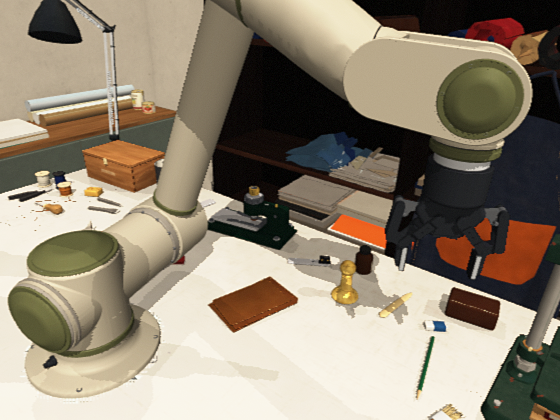

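Top view: the press is at (235,200) with its knob at (237,193), and its throat opens image-left (world +y). Two things could be the gauge: the tongue with a black fin at (150,203), which looks about 125–140 mm long, and the smaller, narrower one at (322,213). The weight is at (372,237), the bottle at (366,194) and the folder at (410,225). I'll measure both gauges.

Run:
```python
from h import *
z=np.load('top0.npz'); p,d=z['p'],z['d']; m=dict(T=z['T'],fovy=z['f'],cx=float(z['cx']),cy=float(z['cy']))
W=world(d,m)
def mask(u0,v0,u1,v1,zlo,zhi):
    S=W[v0:v1,u0:u1].reshape(-1,3); C=p[v0:v1,u0:u1].reshape(-1,3); k=(S[:,2]>zlo)&(S[:,2]<zhi); return S[k],C[k]
for nm,b,zl in(('A',(130,165,170,240),.0035),('B',(295,195,350,235),.0035)):
    S,C=mask(*b,zl,.05); r=cv2.minAreaRect((S[:,:2]*1000).astype(np.float32)); print(nm,len(S),r,np.percentile(S[:,2],[5,50,95]))
    k=C.max(1)<60; print(' fin',S[k].mean(0) if k.any() else None,np.sort(S[:,2])[-8:])
S,C=mask(180,165,290,235,.02,.2)
for lo,hi in((.024,.031),(.031,.04),(.055,.095),(.095,.112),(.112,.2)):
    k=(S[:,2]>lo)&(S[:,2]<hi); print(lo,k.sum(),cv2.minAreaRect((S[k][:,:2]*1000).astype(np.float32)),S[k].mean(0))
a=cv2.resize(p[160:245,125:355],None,fx=3.4,fy=3.4,interpolation=cv2.INTER_CUBIC); save('crop0',a)
```

```text
A 683 ((495.9622497558594, 276.8780517578125), (193.45521545410156, 97.52123260498047), 4.030988693237305) [0.00373521 0.0061304  0.02842383]
 fin [0.43847712 0.27993337 0.02453013] [0.03151757 0.03164739 0.0318091  0.03191856 0.03199806 0.03226469
 0.03316695 0.03390798]
B 336 ((472.86181640625, -163.04864501953125), (100.32914733886719, 139.235595703125), 1.347513198852539) [0.00363934 0.00507154 0.02012628]
 fin [ 0.48688612 -0.18361244  0.01766134] [0.02268177 0.02299992 0.02306948 0.02309798 0.02430699 0.02463664
 0.02532501 0.02741708]
0.024 1000 ((500.5101623535156, 58.26481628417969), (97.08438873291016, 221.7858428955078), 10.672462463378906) [0.48969188 0.10155077 0.02742553]
0.031 179 ((486.5179748535156, 58.3377685546875), (218.44882202148438, 62.32475280761719), 87.19999694824219) [0.48950016 0.06759163 0.03327701]
0.055 703 ((508.58740234375, 13.298149108886719), (50.81559371948242, 125.12645721435547), 14.535436630249023) [ 0.50849135 -0.00363313  0.0869535 ]
0.095 261 ((505.60211181640625, 18.330528259277344), (50.2342414855957, 107.35315704345703), 4.195812702178955) [0.50180026 0.04485814 0.1068057 ]
0.112 113 ((503.2723693847656, 47.36977005004883), (40.056396484375, 24.356557846069336), 76.20602416992188) [0.50267195 0.04714394 0.12766091]
```

View pics/crop0.png

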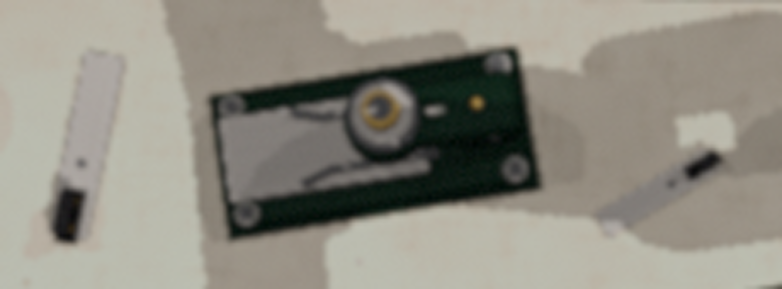

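In the crop, A (left, fin at crop (68,215), tongue end at (103,55)) is wide and long with a fin about 30 mm high. B (right, fin at (703,163)) is narrower, shorter and only about 24 mm high. I choose A and will look from near.

Request:
servo_tool(
  steps=[
    {"tx":1.1,"ty":4,"tz":0.3,"yaw":8.4},
    {"tx":1.1,"ty":4,"tz":0.3,"yaw":8.4},
    {"tx":1.1,"ty":4,"tz":0.3,"yaw":8.4},
    {"tx":1.1,"ty":4,"tz":0.3,"yaw":8.4},
    {"tx":1.1,"ty":4,"tz":0.3,"yaw":8.4},
    {"tx":1.1,"ty":4,"tz":0.3,"yaw":8.4},
    {"tx":1.1,"ty":4,"tz":0.3,"yaw":8.4},
    {"tx":1.1,"ty":4,"tz":0.3,"yaw":8.4},
    {"tx":1.1,"ty":4,"tz":0.3,"yaw":8.4},
    {"tx":1.1,"ty":4,"tz":0.3,"yaw":8.4},
    {"tx":1.1,"ty":4,"tz":0.3,"yaw":8.4},
    {"tx":1.1,"ty":4,"tz":0.3,"yaw":8.4},
    {"tx":1.1,"ty":4,"tz":0.3,"yaw":8.4},
    {"tx":1.1,"ty":4,"tz":0.3,"yaw":8.4},
    {"tx":1.1,"ty":4,"tz":0.3,"yaw":8.4},
    {"tx":1.1,"ty":4,"tz":0.3,"yaw":8.4},
    {"tx":0,"ty":0,"tz":0,"yaw":8.4},
    {"tx":0},
  ],
)

```text
invalid input at $.steps[0]: expected keys tx, ty, tz, yaw, claw
```

Run:
```python
from h import *
s=env.observe(); print(s['time_s'],s['position'],s['q'],s['tool_rot'][:,1])
p,d,m=grab('wrist'); save('w1',p); np.savez('w1',p=p,d=d,T=m['T'],f=m['fovy'],cx=m['cx'],cy=m['cy']); print(m)
p,d,m=grab('top'); save('top1',p); np.savez('top1',p=p,d=d,T=m['T'],f=m['fovy'],cx=m['cx'],cy=m['cy'])
T=np.eye(4);T[:3,:3]=s['tool_rot'];T[:3,3]=s['position'];print(np.linalg.inv(T)@m['T'] if 0 else '', env.tcp_to_tips)
```

```text
0.1 [ 0.24940941 -0.48992202  0.24978953] [-7.53618614e+01  2.18355939e+01  7.43801345e+01  9.63123871e-04
  8.38583330e+01 -1.23357506e+01] [ 0.4535826  -0.89121335 -0.0012592 ]
{'fovy': 61.9969506010973, 'cx': 282.0321516263952, 'cy': 212.46040330576474, 'T': array([[ 0.45402927, -0.85126306, -0.26307533,  0.31630935],
       [-0.89098585, -0.43421055, -0.13268541, -0.45543115],
       [-0.00127989,  0.29463946, -0.95560763,  0.37311536],
       [ 0.        ,  0.        ,  0.        ,  1.        ]])}
 0.019
```

View pics/w1.png

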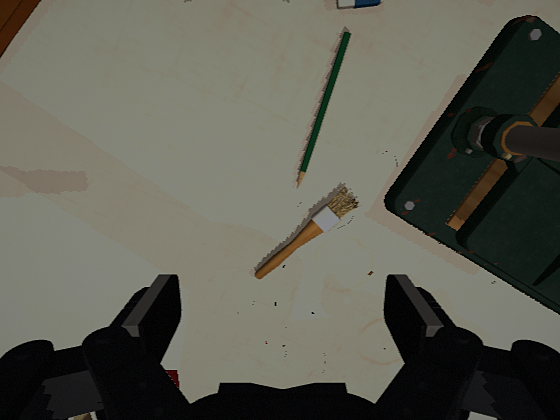

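The wrist picture is from the start pose, because every row needs all five keys. It shows a brush, a pencil and the other press. Now the real move.

Request:
servo_tool(
  steps=[
    {"tx":1.2,"ty":4,"tz":0.3,"yaw":8.4,"claw":8.5},
    {"tx":1.2,"ty":4,"tz":0.3,"yaw":8.4,"claw":8.5},
    {"tx":1.2,"ty":4,"tz":0.3,"yaw":8.4,"claw":8.5},
    {"tx":1.2,"ty":4,"tz":0.3,"yaw":8.4,"claw":8.5},
    {"tx":1.2,"ty":4,"tz":0.3,"yaw":8.4,"claw":8.5},
    {"tx":1.2,"ty":4,"tz":0.3,"yaw":8.4,"claw":8.5},
    {"tx":1.2,"ty":4,"tz":0.3,"yaw":8.4,"claw":8.5},
    {"tx":1.2,"ty":4,"tz":0.3,"yaw":8.4,"claw":8.5},
    {"tx":1.2,"ty":4,"tz":0.3,"yaw":8.4,"claw":8.5},
    {"tx":1.2,"ty":4,"tz":0.3,"yaw":8.4,"claw":8.5},
    {"tx":1.2,"ty":4,"tz":0.3,"yaw":8.4,"claw":8.5},
    {"tx":1.2,"ty":4,"tz":0.3,"yaw":8.4,"claw":8.5},
    {"tx":1.2,"ty":4,"tz":0.3,"yaw":8.4,"claw":8.5},
    {"tx":1.2,"ty":4,"tz":0.3,"yaw":8.4,"claw":8.5},
    {"tx":1.2,"ty":4,"tz":0.3,"yaw":8.4,"claw":8.5},
    {"tx":1.2,"ty":4,"tz":0.3,"yaw":8.4,"claw":8.5},
    {"tx":0,"ty":0,"tz":0,"yaw":8.4,"claw":8.5},
    {"tx":0,"ty":0,"tz":0,"yaw":0,"claw":8.5},
  ],
)

```text
time_s: 2.0
position: [0.4414, 0.1508, 0.298]
tool_rot: [[-0.985, 0.174, -0.001], [0.174, 0.985, -0.0], [0.001, -0.0, -1.0]]
ft_force: [0.1, 0.3, 0.4]
grip_width: 0.0852
gripper_force: 0.0
```

Run:
```python
from h import *
s=env.observe(); print(s['time_s'],s['position'],s['q'],s['tool_rot'][:,1])
p,d,m=grab('wrist'); save('w2',p); np.savez('w2',p=p,d=d,T=m['T'],f=m['fovy'],cx=m['cx'],cy=m['cy']); print(m['T'])
```

```text
2.0 [0.44135116 0.15075131 0.29798128] [ 4.27043248e+00  1.14048961e+01  8.14116668e+01 -7.70788107e-03
  8.72243524e+01 -7.57055225e+01] [ 1.74054881e-01  9.84735906e-01 -3.06522634e-04]
[[ 1.73631461e-01  9.40631725e-01  2.91657458e-01  3.66548935e-01]
 [ 9.84810634e-01 -1.65951339e-01 -5.10702343e-02  1.64296282e-01]
 [ 3.62663208e-04  2.96094765e-01 -9.55158499e-01  4.21365463e-01]
 [ 0.00000000e+00  0.00000000e+00  0.00000000e+00  1.00000000e+00]]
```

View pics/w2.png

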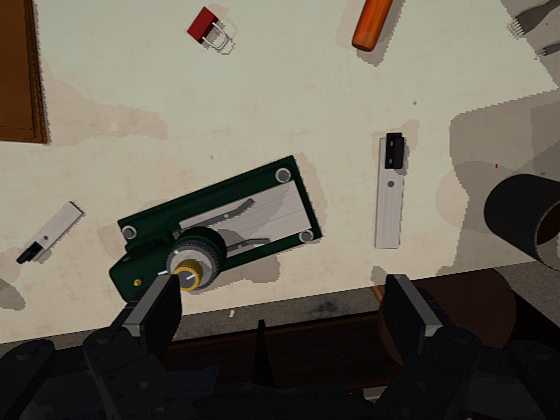

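Wrist view: gauge A has its fin at (395,150) and its nose edge at (387,247). On the press, the bed's end corners are near (292,180) and (314,237), and the knob is at (187,273).

```bash
cat >> h.py <<'E'
def load(n):
    z=np.load(n+'.npz'); return z['p'],z['d'],dict(T=z['T'],fovy=float(z['f']),cx=float(z['cx']),cy=float(z['cy']))
def ray(m,uv,z,h=420):
    uv=np.atleast_2d(np.asarray(uv,float)); f=h/2/np.tan(np.radians(m['fovy'])/2)
    D=np.c_[(uv[:,0]-m['cx'])/f,(uv[:,1]-m['cy'])/f,np.ones(len(uv))]@m['T'][:3,:3].T; o=m['T'][:3,3]
    return o+D*((z-o[2])/D[:,2])[:,None]
E
python3 - <<'E'
from h import *
p,d,m=load('w2'); W=world(d,m); Z=W[...,2]
hsv=cv2.cvtColor(p,cv2.COLOR_RGB2HSV)
print('hsv tongue',hsv[220,387],'bench',hsv[220,350],'bed',hsv[210,280],'bed z',Z[205,285],'tongue z',Z[220,387],'bench z',Z[220,350],'knob z',Z[268:280,180:195].max())
def rect(mask,z,box,nm):
    M=np.zeros(mask.shape,np.uint8);u0,v0,u1,v1=box;M[v0:v1,u0:u1]=mask[v0:v1,u0:u1]
    n,l,st,_=cv2.connectedComponentsWithStats(M); i=1+st[1:,4].argmax()
    v,u=np.nonzero(l==i); X=ray(m,np.c_[u,v],z)[:,:2]*1000
    r=cv2.minAreaRect(X.astype(np.float32)); print(nm,st[i],'c',np.round(r[0],1),'size',np.round(r[1],1),'ang',round(r[2],2)); print('  ',np.round(cv2.boxPoints(r),1).tolist())
    return l==i
S=hsv[...,1];V=hsv[...,2]
rect((S<25)&(V>90),.006,(368,125,412,256),'tongue')
rect((V<45),.030,(378,125,410,175),'fin(top)')
rect((Z>.0255)&(Z<.031)&(S<60)&(V>80),.028,(180,150,330,260),'bed')
rect((Z>.116)&(Z<.14),.130,(150,240,230,310),'knob')
rect((Z>.095)&(Z<.14),.108,(130,220,240,310),'ring')
rect((Z>.022)&(Z<.028+.01)&(S<60)&(V>80),.028,(260,150,330,260),'bedend')
# max heights over column
print('column z', np.round(Z[280:300:6,110:160:10],3))
E
```

```text
hsv tongue [ 16  28 157] bench [ 23  39 178] bed [ 13  27 153] bed z 0.02654133082129162 tongue z 0.005182569273949167 bench z -0.0008819722558042198 knob z nan
tongue [399 209   1   6   6] c [517.4 285.5] size [0.  6.5] ang 85.66
   [[514.2000122070312, 285.79998779296875], [520.7000122070312, 285.29998779296875], [520.7000122070312, 285.29998779296875], [514.2000122070312, 285.79998779296875]]
fin(top) [385 133  19  36 592] c [437.  278.8] size [19.5 39.2] ang 81.99
   [[416.20001220703125, 271.79998779296875], [455.0, 266.3999938964844], [457.79998779296875, 285.70001220703125], [418.8999938964844, 291.1000061035156]]
bed [ 180  181  132   65 3977] c [494.4  97.7] size [ 62.1 144.9] ang 10.72
   [[450.3999938964844, 163.10000610351562], [477.3999938964844, 20.700000762939453], [538.4000244140625, 32.29999923706055], [511.5, 174.60000610351562]]
knob [173 260  31  31 643] c [500.3  54. ] size [29.4 26.8] ang 9.77
   [[483.5, 64.69999694824219], [488.1000061035156, 38.29999923706055], [517.0, 43.20000076293945], [512.5, 69.69999694824219]]
ring [ 167  240   53   51 1993] c [501.1  52.6] size [52.2 53.1] ang 22.52
   [[466.79998779296875, 67.0999984741211], [487.1000061035156, 18.100000381469727], [535.2999877929688, 38.0], [515.0, 87.0999984741211]]
bedend [ 260  181   54   61 2294] c [486.8 148.7] size [63.8 73.9] ang 79.99
   [[444.8999938964844, 123.69999694824219], [517.5999755859375, 110.9000015258789], [528.7000122070312, 173.6999969482422], [456.0, 186.5]]
column z [[-0.001  0.09   0.089  0.092  0.089]
 [-0.001  0.09   0.089  0.09   0.091]
 [-0.     0.087  0.088  0.303  0.31 ]
 [-0.001  0.001  0.09   0.307  0.314]]
```

Run:
```python
from h import *
p,d,m=load('w2'); W=world(d,m); Z=W[...,2]
hsv=cv2.cvtColor(p,cv2.COLOR_RGB2HSV).astype(int); S=hsv[...,1];V=hsv[...,2]
sub=np.zeros(S.shape,bool); sub[125:256,366:414]=1
for nm,mk,z in(('tongueS',(S<34)&(V>100)&(V<175),.006),('tongueZ',(Z>.003)&(Z<.009),.006),('finZ',(Z>.024)&(Z<.04),.030)):
    M=cv2.morphologyEx((mk&sub).astype(np.uint8),cv2.MORPH_OPEN,np.ones((3,3)))
    n,l,st,_=cv2.connectedComponentsWithStats(M); i=1+st[1:,4].argmax(); v,u=np.nonzero(l==i)
    X=(ray(m,np.c_[u,v],z)[:,:2]*1000).astype(np.float32); r=cv2.minAreaRect(X); print(nm,st[i],np.round(cv2.boxPoints(r),1).tolist(),np.round(r[1],1),r[2])
# bed: column-wise edges of the light bed plate, line fits
M=((S<60)&(V>75)&(Z>.022)&(Z<.036)).astype(np.uint8); sub2=np.zeros_like(M); sub2[170:250,235:325]=1; M*=sub2
c=max(cv2.findContours(M,0,cv2.CHAIN_APPROX_NONE)[0],key=cv2.contourArea); 
print(cv2.approxPolyDP(c,4,True)[:,0].tolist())
save('c2',cv2.resize(p[165:300,150:330],None,fx=4.4,fy=4.4,interpolation=cv2.INTER_CUBIC))
```

```text
tongueS [ 375  138   29  111 2066] [[423.70001220703125, 270.20001220703125], [561.2999877929688, 250.6999969482422], [565.5999755859375, 280.6000061035156], [427.8999938964844, 300.1000061035156]] [ 30.3 139. ] 81.9305419921875
tongueZ [ 376  138   29  111 2171] [[423.70001220703125, 270.70001220703125], [561.5999755859375, 251.39999389648438], [565.7999877929688, 281.3999938964844], [427.8999938964844, 300.79998779296875]] [ 30.4 139.3] 82.00576782226562
finZ [393 137  12  32 353] [[421.8999938964844, 278.5], [456.8999938964844, 275.70001220703125], [457.8999938964844, 287.79998779296875], [422.8999938964844, 290.70001220703125]] [12.2 35.1] 85.37195587158203
[[293, 180], [285, 183], [276, 174], [283, 184], [235, 201], [235, 209], [250, 197], [254, 201], [235, 216], [235, 243], [260, 237], [272, 241], [299, 231], [301, 239], [303, 230], [310, 231], [306, 241], [311, 239]]
```

View pics/c2.png

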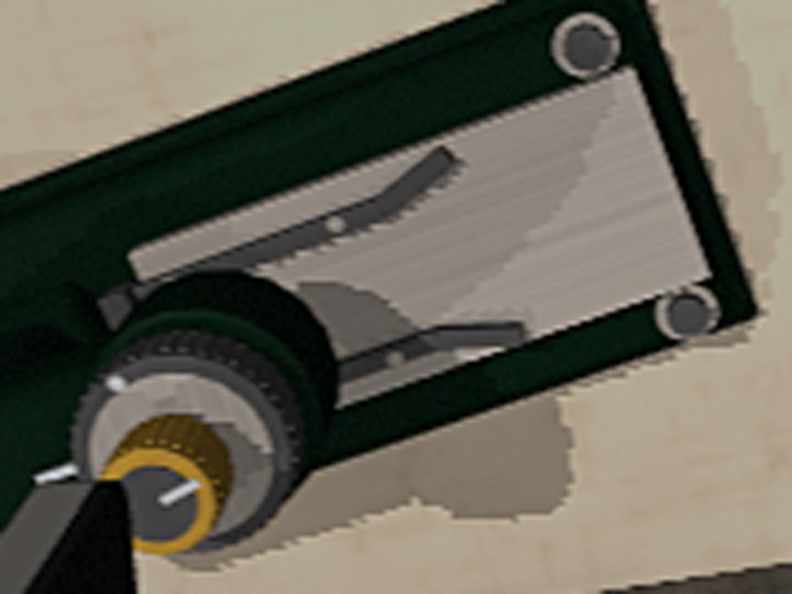

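The crop shows the bed's end corners at crop (634,68) and (712,275), its rear corner near (130,252) and the knob's top centre at (160,502). The gauge measures 30.3 × 139 mm with a 12 × 35 fin, so A is confirmed. Its origin is at (0.4405, 0.2832) and its y axis points at 172°. I'll grasp the fin.

Request:
servo_tool(
  steps=[
    {"tx":0,"ty":4.4,"tz":-2,"yaw":2,"claw":5},
    {"tx":-0.1,"ty":4.4,"tz":-2,"yaw":0,"claw":5},
    {"tx":0,"ty":4.4,"tz":-2,"yaw":0,"claw":5},
    {"tx":0,"ty":0,"tz":-4.5,"yaw":0,"claw":5},
    {"tx":0,"ty":0,"tz":-4.5,"yaw":0,"claw":5},
    {"tx":0,"ty":0,"tz":-4.5,"yaw":0,"claw":5},
    {"tx":0,"ty":0,"tz":-3.5,"yaw":0,"claw":5},
    {"tx":0,"ty":0,"tz":-2,"yaw":0,"claw":5},
    {"tx":0,"ty":0,"tz":0,"yaw":0,"claw":5},
  ],
)

```text
time_s: 2.95
position: [0.4395, 0.2804, 0.0462]
tool_rot: [[-0.989, 0.148, -0.005], [0.148, 0.989, -0.002], [0.005, -0.003, -1.0]]
ft_force: [1.1, -0.3, 0.5]
grip_width: 0.0499
gripper_force: 0.0
```

Run:
```python
from h import *
p,d,m=load('w2')
uv=lambda a:(150+(a[0]+.5)/4.4-.5,165+(a[1]+.5)/4.4-.5)
a,b,c=[ray(m,uv(x),.028)[0,:2]*1000 for x in((634,68),(712,275),(130,250))]
k=ray(m,uv((160,502)),.130)[0,:2]*1000
e=b-a; l=a-c; print(a,b,c,'knob',k,'w',np.hypot(*e),'L',np.hypot(*l))
t1=np.degrees(np.arctan2(e[1],e[0]))+90; t2=np.degrees(np.arctan2(l[1],l[0])); print(t1,t2)
for t in(t1,t2):
    y=np.array([np.cos(np.radians(t)),np.sin(np.radians(t))]); print('axis from bed',(a+b)/2-122*y)
```

```text
[450.73232297 163.17445752] [510.79767979 174.64841228] [476.42178568  21.01330017] knob [503.36806084  49.85244779] w 61.15144093089566 L 144.46363955421378
100.81461073509384 100.24318482416763
axis from bed [503.65608062  49.07822377]
axis from bed [502.4598338  48.8558884]
```

Request:
servo_tool(
  steps=[
    {"tx":0,"ty":0,"tz":-1,"yaw":0,"claw":5},
    {"tx":0,"ty":0.1,"tz":-0.7,"yaw":0,"claw":5},
    {"tx":0,"ty":0,"tz":0,"yaw":0,"claw":5},
    {"tx":0,"ty":0,"tz":0,"yaw":0,"claw":5},
  ],
)

```text
time_s: 3.35
position: [0.4407, 0.2829, 0.0318]
tool_rot: [[-0.99, 0.143, 0.001], [0.143, 0.99, 0.0], [-0.001, 0.0, -1.0]]
ft_force: [-0.8, -0.3, -0.2]
grip_width: 0.0498
gripper_force: 0.0
```

Request:
servo_tool(
  newtons=60,
  steps=[
    {"tx":0,"ty":0,"tz":0,"yaw":0,"claw":0.5},
    {"tx":0,"ty":0,"tz":0,"yaw":0,"claw":0.5},
    {"tx":0,"ty":0,"tz":0,"yaw":0,"claw":0.5},
    {"tx":0,"ty":0,"tz":0,"yaw":0,"claw":0.5},
    {"tx":0,"ty":0,"tz":0,"yaw":0,"claw":0.5},
    {"tx":0,"ty":0,"tz":1,"yaw":0,"claw":0.5},
    {"tx":0,"ty":0,"tz":3,"yaw":0,"claw":0.5},
    {"tx":0,"ty":0,"tz":4,"yaw":0,"claw":0.5},
    {"tx":0,"ty":0,"tz":0,"yaw":0,"claw":0.5},
    {"tx":0,"ty":0,"tz":0,"yaw":0,"claw":0.5},
  ],
)

```text
time_s: 4.35
position: [0.4402, 0.2828, 0.1117]
tool_rot: [[-0.99, 0.143, 0.0], [0.143, 0.99, 0.0], [-0.0, 0.0, -1.0]]
ft_force: [0.3, -0.9, -3.9]
grip_width: 0.0101
gripper_force: 59.3
```

Request:
servo_tool(
  steps=[
    {"tx":0.3,"ty":-0.5,"tz":0,"yaw":-8,"claw":0.5},
    {"tx":0.3,"ty":-0.5,"tz":0,"yaw":-8,"claw":0.5},
    {"tx":0.3,"ty":-0.5,"tz":0,"yaw":-8,"claw":0.5},
    {"tx":0.3,"ty":-0.5,"tz":0,"yaw":-8,"claw":0.5},
    {"tx":0.3,"ty":-0.5,"tz":0,"yaw":-8,"claw":0.5},
    {"tx":0.3,"ty":-0.5,"tz":0,"yaw":-8,"claw":0.5},
    {"tx":0.3,"ty":-0.5,"tz":0,"yaw":-8,"claw":0.5},
    {"tx":0.3,"ty":-0.5,"tz":0,"yaw":-8,"claw":0.5},
    {"tx":0.4,"ty":-0.7,"tz":0,"yaw":-7.4,"claw":0.5},
    {"tx":0,"ty":0,"tz":-2,"yaw":0,"claw":0.5},
    {"tx":0,"ty":0,"tz":-2,"yaw":0,"claw":0.5},
    {"tx":0,"ty":0,"tz":0,"yaw":0,"claw":0.5},
    {"tx":0,"ty":0,"tz":0,"yaw":0,"claw":0.5},
  ],
)

```text
time_s: 5.65
position: [0.4681, 0.2357, 0.0707]
tool_rot: [[-0.18, 0.984, -0.002], [0.984, 0.18, -0.0], [-0.0, -0.002, -1.0]]
ft_force: [0.3, 0.2, -2.8]
grip_width: 0.0103
gripper_force: 59.2
```

Run:
```python
from h import *
s=env.observe(); print(s['time_s'],s['position'],s['q'],s['tool_rot'][:,1])
p,d,m=grab('wrist'); save('w3',p); np.savez('w3',p=p,d=d,T=m['T'],f=m['fovy'],cx=m['cx'],cy=m['cy'])
```

```text
5.65 [0.46805543 0.23573162 0.07068608] [1.37739156e+01 3.10797970e+01 9.27626662e+01 3.66904318e-03
 5.62895557e+01 3.40366235e+00] [ 0.98366888  0.17997288 -0.00230326]
```

View pics/w3.png

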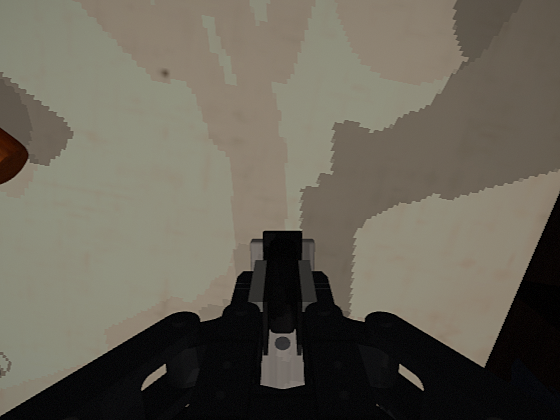

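The camera sits on the side away from the press. The gauge is held straight: the tongue spans (250..314,245) and is symmetric about the fingers. Now I'll lower it to the bed and slide it in under force readings.

Request:
servo_tool(
  steps=[
    {"tx":0,"ty":0,"tz":-0.7,"yaw":0,"claw":0.5},
    {"tx":0,"ty":0,"tz":-0.3,"yaw":0,"claw":0.5},
    {"tx":0,"ty":0,"tz":0,"yaw":0,"claw":0.5},
    {"tx":0,"ty":0,"tz":0,"yaw":0,"claw":0.5},
  ],
)

```text
time_s: 6.1
position: [0.4685, 0.2359, 0.0614]
tool_rot: [[-0.18, 0.984, 0.0], [0.984, 0.18, 0.0], [0.0, 0.0, -1.0]]
ft_force: [-0.1, 0.0, -2.4]
grip_width: 0.0107
gripper_force: 59.2
```

Request:
servo_tool(
  steps=[
    {"tx":0.18,"ty":-0.98,"tz":0,"yaw":0,"claw":0.5},
    {"tx":0.18,"ty":-0.98,"tz":0,"yaw":0,"claw":0.5},
    {"tx":0.18,"ty":-0.98,"tz":0,"yaw":0,"claw":0.5},
    {"tx":0,"ty":0,"tz":0,"yaw":0,"claw":0.5},
    {"tx":0,"ty":0,"tz":0,"yaw":0,"claw":0.5},
  ],
)

```text
time_s: 6.6
position: [0.474, 0.206, 0.0614]
tool_rot: [[-0.179, 0.984, -0.0], [0.984, 0.179, 0.0], [0.0, -0.0, -1.0]]
ft_force: [-0.4, -0.4, -2.8]
grip_width: 0.0103
gripper_force: 59.2
```

Request:
servo_tool(
  steps=[
    {"tx":0,"ty":0,"tz":-0.15,"yaw":0,"claw":0.5},
    {"tx":0,"ty":0,"tz":0,"yaw":0,"claw":0.5},
    {"tx":0,"ty":0,"tz":0,"yaw":0,"claw":0.5},
  ],
)

```text
time_s: 6.9
position: [0.4739, 0.2066, 0.0599]
tool_rot: [[-0.181, 0.984, 0.0], [0.984, 0.181, -0.0], [-0.0, 0.0, -1.0]]
ft_force: [0.4, -1.2, -2.1]
grip_width: 0.0104
gripper_force: 59.5
```

Request:
servo_tool(
  steps=[
    {"tx":0,"ty":0,"tz":-0.1,"yaw":0,"claw":0.5},
    {"tx":0.09,"ty":-0.49,"tz":0,"yaw":0,"claw":0.5},
    {"tx":0.09,"ty":-0.49,"tz":0,"yaw":0,"claw":0.5},
    {"tx":0.09,"ty":-0.49,"tz":0,"yaw":0,"claw":0.5},
    {"tx":0,"ty":0,"tz":0,"yaw":0,"claw":0.5},
    {"tx":0,"ty":0,"tz":0,"yaw":0,"claw":0.5},
  ],
)

```text
time_s: 7.5
position: [0.4773, 0.192, 0.0597]
tool_rot: [[-0.18, 0.984, 0.002], [0.984, 0.18, 0.0], [-0.0, 0.002, -1.0]]
ft_force: [-0.6, 0.1, 6.7]
grip_width: 0.0103
gripper_force: 60.5
```

Request:
servo_tool(
  steps=[
    {"tx":0.09,"ty":-0.5,"tz":0.02,"yaw":0,"claw":0.5},
    {"tx":0.09,"ty":-0.5,"tz":0,"yaw":0,"claw":0.5},
    {"tx":0.09,"ty":-0.5,"tz":0,"yaw":0,"claw":0.5},
    {"tx":0.09,"ty":-0.5,"tz":0,"yaw":0,"claw":0.5},
    {"tx":0.09,"ty":-0.5,"tz":0,"yaw":0,"claw":0.5},
    {"tx":0.09,"ty":-0.5,"tz":0,"yaw":0,"claw":0.5},
    {"tx":0.05,"ty":-0.3,"tz":0,"yaw":0,"claw":0.5},
    {"tx":0,"ty":0,"tz":0,"yaw":0,"claw":0.5},
    {"tx":0,"ty":0,"tz":0,"yaw":0,"claw":0.5},
  ],
)

```text
time_s: 8.4
position: [0.4831, 0.1588, 0.0598]
tool_rot: [[-0.18, 0.984, 0.002], [0.984, 0.18, 0.0], [-0.0, 0.002, -1.0]]
ft_force: [-1.5, 1.4, 7.2]
grip_width: 0.0104
gripper_force: 60.6
```

Request:
servo_tool(
  steps=[
    {"tx":0.05,"ty":-0.25,"tz":0,"yaw":0,"claw":0.5},
    {"tx":0.05,"ty":-0.25,"tz":0,"yaw":0,"claw":0.5},
    {"tx":0.05,"ty":-0.25,"tz":0,"yaw":0,"claw":0.5},
    {"tx":0.04,"ty":-0.2,"tz":0,"yaw":0,"claw":0.5},
    {"tx":0,"ty":0,"tz":0,"yaw":0,"claw":0.5},
    {"tx":0,"ty":0,"tz":0,"yaw":0,"claw":0.5},
  ],
)

```text
time_s: 9.0
position: [0.4849, 0.1496, 0.0598]
tool_rot: [[-0.18, 0.984, 0.002], [0.984, 0.18, 0.001], [0.0, 0.002, -1.0]]
ft_force: [-0.7, 3.4, 7.8]
grip_width: 0.0108
gripper_force: 60.7
```

Request:
servo_tool(
  steps=[
    {"tx":0.02,"ty":-0.1,"tz":0,"yaw":0,"claw":0.5},
    {"tx":0.02,"ty":-0.1,"tz":0,"yaw":0,"claw":0.5},
    {"tx":0,"ty":0,"tz":0,"yaw":0,"claw":0.5},
    {"tx":0,"ty":0,"tz":0,"yaw":0,"claw":0.5},
  ],
)

```text
time_s: 9.4
position: [0.4852, 0.1478, 0.0598]
tool_rot: [[-0.18, 0.984, 0.002], [0.984, 0.18, 0.001], [0.001, 0.002, -1.0]]
ft_force: [-0.7, 4.1, 7.7]
grip_width: 0.0109
gripper_force: 60.7
```

Request:
servo_tool(
  steps=[
    {"tx":0.02,"ty":-0.1,"tz":0,"yaw":0,"claw":0.5},
    {"tx":0.02,"ty":-0.1,"tz":0,"yaw":0,"claw":0.5},
    {"tx":0,"ty":0,"tz":0,"yaw":0,"claw":0.5},
    {"tx":0,"ty":0,"tz":0,"yaw":0,"claw":0.5},
  ],
)

```text
time_s: 9.8
position: [0.4854, 0.1465, 0.0598]
tool_rot: [[-0.18, 0.984, 0.002], [0.984, 0.18, 0.002], [0.002, 0.002, -1.0]]
ft_force: [-1.9, 9.4, 8.2]
grip_width: 0.0105
gripper_force: 60.7
```

Request:
servo_tool(
  steps=[
    {"tx":0.02,"ty":-0.1,"tz":0,"yaw":0,"claw":0.5},
    {"tx":0.02,"ty":-0.1,"tz":0,"yaw":0,"claw":0.5},
    {"tx":0,"ty":0,"tz":0,"yaw":0,"claw":0.5},
    {"tx":0,"ty":0,"tz":0,"yaw":0,"claw":0.5},
  ],
)

```text
time_s: 10.2
position: [0.4854, 0.1463, 0.0598]
tool_rot: [[-0.18, 0.984, 0.001], [0.984, 0.18, 0.006], [0.005, 0.002, -1.0]]
ft_force: [-2.2, 21.6, 8.6]
grip_width: 0.0106
gripper_force: 60.7
```

The gauge is home: 21 N with only 0.2 mm of travel. I'll relax, release, rise and move above the knob.

Request:
servo_tool(
  steps=[
    {"tx":-0.05,"ty":0.25,"tz":0.05,"yaw":0,"claw":0.5},
    {"tx":0,"ty":0,"tz":0,"yaw":0,"claw":0.5},
    {"tx":0,"ty":0,"tz":0,"yaw":0,"claw":4.5},
    {"tx":0,"ty":0,"tz":0,"yaw":0,"claw":4.5},
    {"tx":0,"ty":0,"tz":0,"yaw":0,"claw":4.5},
    {"tx":0,"ty":0,"tz":0,"yaw":0,"claw":4.5},
    {"tx":0,"ty":0,"tz":0,"yaw":0,"claw":4.5},
    {"tx":0,"ty":0,"tz":2,"yaw":0,"claw":4.5},
    {"tx":0,"ty":0,"tz":4,"yaw":0,"claw":4.5},
    {"tx":0,"ty":0,"tz":4,"yaw":0,"claw":5},
    {"tx":0,"ty":0,"tz":4,"yaw":8.5,"claw":5},
    {"tx":0.4,"ty":-2.4,"tz":0,"yaw":8.5,"claw":5},
    {"tx":0.5,"ty":-2.5,"tz":0,"yaw":8.5,"claw":5},
    {"tx":0.5,"ty":-2.5,"tz":0,"yaw":8.5,"claw":5},
    {"tx":0.4,"ty":-2.5,"tz":0,"yaw":8.5,"claw":5},
    {"tx":0,"ty":0,"tz":0,"yaw":8.5,"claw":5},
    {"tx":0,"ty":0,"tz":0,"yaw":0,"claw":5},
    {"tx":0,"ty":0,"tz":0,"yaw":0,"claw":5},
  ],
)

```text
time_s: 12.0
position: [0.503, 0.0469, 0.1995]
tool_rot: [[-0.876, 0.483, -0.0], [0.483, 0.876, 0.0], [0.0, -0.0, -1.0]]
ft_force: [0.3, -0.3, 0.2]
grip_width: 0.0504
gripper_force: 0.0
```

Run:
```python
from h import *
s=env.observe(); print(s['time_s'],s['position'],s['q'],s['wrist_torque'])
p,d,m=grab('wrist'); save('w4',p); np.savez('w4',p=p,d=d,T=m['T'],f=m['fovy'],cx=m['cx'],cy=m['cy'])
```

```text
12.0 [0.50295142 0.04691224 0.19946041] [-8.12307820e+00  1.99575569e+01  8.62804044e+01  2.15011303e-03
  7.37747876e+01 -6.92732626e+01] [-0.03754881  0.0128874   0.01854865]
```

View pics/w4.png

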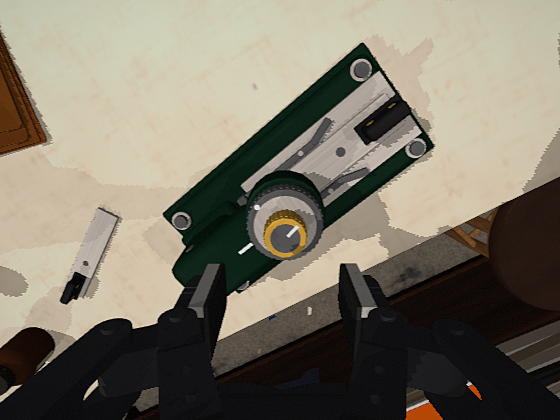

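The picture shows the gauge seated between the fences, with its fin at (382,120) on the bed. The knob top is at about (286,239). I'll check the knob centre and the gauge pose.

Run:
```python
from h import *
p,d,m=load('w4'); W=world(d,m); Z=W[...,2]
def comp(mk,box):
    M=np.zeros(mk.shape,np.uint8);u0,v0,u1,v1=box;M[v0:v1,u0:u1]=mk[v0:v1,u0:u1]
    n,l,st,_=cv2.connectedComponentsWithStats(M); i=1+st[1:,4].argmax(); v,u=np.nonzero(l==i); return np.c_[u,v]
for nm,lo,hi,z,b in(('knob',.124,.14,.13,(250,190,320,270)),('ring',.104,.114,.108,(235,170,340,275))):
    q=comp((Z>lo)&(Z<hi),b); X=(ray(m,q,z)[:,:2]*1000).astype(np.float32); print(nm,len(q),cv2.minEnclosingCircle(X),W[q[:,1],q[:,0],2].mean())
hsv=cv2.cvtColor(p,cv2.COLOR_RGB2HSV); 
q=comp((Z>.049)&(Z<.07),(345,80,420,150)); X=(ray(m,q,.058)[:,:2]*1000).astype(np.float32); r=cv2.minAreaRect(X); print('fin',r)
c=np.array([503.4,48.7]);y=np.array([np.cos(np.radians(100.5)),np.sin(np.radians(100.5))]); print('fin press y',(np.array(r[0])-c)@y)
```

```text
knob 1474 ((502.5331115722656, 49.963165283203125), 13.708719253540039) 0.12964380515002868
ring 2729 ((502.8485412597656, 49.783145904541016), 25.521188735961914) 0.10771989289314392
fin ((483.71685791015625, 146.1195831298828), (13.254233360290527, 36.08518981933594), 10.541558265686035)
fin press y 99.3752509473712
```

Request:
servo_tool(
  newtons=40,
  steps=[
    {"tx":0,"ty":0.23,"tz":-2.5,"yaw":0,"claw":5},
    {"tx":0,"ty":0,"tz":-2.5,"yaw":0,"claw":5},
    {"tx":0,"ty":0,"tz":-1.8,"yaw":0,"claw":5},
    {"tx":0,"ty":0,"tz":0,"yaw":0,"claw":5},
    {"tx":0,"ty":0,"tz":0,"yaw":0,"claw":5},
  ],
)

```text
time_s: 12.55
position: [0.5032, 0.0494, 0.132]
tool_rot: [[-0.877, 0.48, 0.0], [0.48, 0.877, -0.0], [-0.0, 0.0, -1.0]]
ft_force: [0.4, -0.1, -0.0]
grip_width: 0.05
gripper_force: 0.0
```

Request:
servo_tool(
  steps=[
    {"tx":0,"ty":0,"tz":0,"yaw":0,"claw":2},
    {"tx":0,"ty":0,"tz":0,"yaw":0,"claw":2},
    {"tx":0,"ty":0,"tz":0,"yaw":0,"claw":2},
    {"tx":0,"ty":0,"tz":0,"yaw":0,"claw":2},
    {"tx":0,"ty":0,"tz":0,"yaw":0,"claw":2},
  ],
)

```text
time_s: 13.05
position: [0.5033, 0.0487, 0.1328]
tool_rot: [[-0.878, 0.479, 0.002], [0.479, 0.878, -0.001], [-0.002, -0.0, -1.0]]
ft_force: [-2.5, -2.6, 5.8]
grip_width: 0.0241
gripper_force: 39.0
```

```bash
cat > s.py <<'E'
from h import *
s=env.observe(); R=s['tool_rot']; print(round(s['time_s'],2),np.round(s['position'],4),'yawy',round(np.degrees(np.arctan2(R[1,1],R[0,1])),2),'q1,q6',np.round(s['q'][[0,5]],1),'M',np.round(s['wrist_torque'],4),'F',np.round(s['ft_force'],1),s['grip_width'],s['gripper_force'])
E
python3 s.py
```

```text
13.05 [0.5033 0.0487 0.1328] yawy 61.36 q1,q6 [ -7.9 -69.2] M [-0.3896  0.39    0.0099] F [-2.5 -2.6  5.8] 0.024070985109337903 38.96665334701538
```

Request:
servo_tool(
  steps=[
    {"tx":0,"ty":0,"tz":0.1,"yaw":-5,"claw":2},
    {"tx":0,"ty":0,"tz":0,"yaw":-5,"claw":2},
    {"tx":0,"ty":0,"tz":0,"yaw":-5,"claw":2},
    {"tx":0,"ty":0,"tz":0,"yaw":-5,"claw":2},
    {"tx":0,"ty":0,"tz":0,"yaw":0,"claw":2},
    {"tx":0,"ty":0,"tz":0,"yaw":0,"claw":2},
  ],
)

```text
time_s: 13.65
position: [0.5034, 0.0489, 0.1329]
tool_rot: [[-0.662, 0.749, 0.001], [0.749, 0.662, -0.0], [-0.001, 0.001, -1.0]]
ft_force: [2.0, -1.7, -2.0]
grip_width: 0.0243
gripper_force: 40.5
```

```bash
python3 s.py
```

```text
13.65 [0.5034 0.0489 0.1329] yawy 41.48 q1,q6 [ -7.9 -49.4] M [-0.2254 -0.265  -0.1643] F [ 2.  -1.7 -2. ] 0.024302848658964146 40.477414727211
```

Request:
servo_tool(
  steps=[
    {"tx":0,"ty":0,"tz":0,"yaw":-5,"claw":2},
    {"tx":0,"ty":0,"tz":0,"yaw":-5,"claw":2},
    {"tx":0,"ty":0,"tz":0,"yaw":-3,"claw":2},
    {"tx":0,"ty":0,"tz":0,"yaw":0,"claw":2},
    {"tx":0,"ty":0,"tz":0,"yaw":0,"claw":2},
  ],
)

```text
time_s: 14.15
position: [0.5035, 0.049, 0.1329]
tool_rot: [[-0.477, 0.879, 0.001], [0.879, 0.477, -0.0], [-0.001, 0.001, -1.0]]
ft_force: [2.3, -0.7, -1.1]
grip_width: 0.0242
gripper_force: 40.6
```

```bash
python3 s.py
```

```text
14.15 [0.5035 0.049  0.1329] yawy 28.5 q1,q6 [ -7.9 -36.4] M [-0.2584 -0.5006 -0.074 ] F [ 2.3 -0.7 -1.1] 0.024228440772345476 40.60153126716614
```

Request:
servo_tool(
  steps=[
    {"tx":0,"ty":0,"tz":0,"yaw":-1,"claw":2},
    {"tx":0,"ty":0,"tz":0,"yaw":-1,"claw":2},
    {"tx":0,"ty":0,"tz":0,"yaw":-1,"claw":2},
    {"tx":0,"ty":0,"tz":0,"yaw":0,"claw":2},
    {"tx":0,"ty":0,"tz":0,"yaw":0,"claw":2},
    {"tx":0,"ty":0,"tz":0,"yaw":0,"claw":2},
  ],
)

```text
time_s: 14.75
position: [0.5035, 0.049, 0.1329]
tool_rot: [[-0.429, 0.903, 0.001], [0.903, 0.429, -0.0], [-0.001, 0.001, -1.0]]
ft_force: [5.1, -1.2, 1.8]
grip_width: 0.0246
gripper_force: 40.9
```

```bash
python3 s.py
```

```text
14.75 [0.5035 0.049  0.1329] yawy 25.38 q1,q6 [ -7.9 -33.3] M [-0.251  -0.8124 -0.0456] F [ 5.1 -1.2  1.8] 0.024563681357136234 40.9199184179306
```

Request:
servo_tool(
  steps=[
    {"tx":0,"ty":0,"tz":0,"yaw":-1,"claw":2},
    {"tx":0,"ty":0,"tz":0,"yaw":-1,"claw":2},
    {"tx":0,"ty":0,"tz":0,"yaw":-1,"claw":2},
    {"tx":0,"ty":0,"tz":0,"yaw":0,"claw":2},
    {"tx":0,"ty":0,"tz":0,"yaw":0,"claw":2},
    {"tx":0,"ty":0,"tz":0,"yaw":0,"claw":2},
  ],
)

```text
time_s: 15.35
position: [0.5035, 0.049, 0.1328]
tool_rot: [[-0.381, 0.925, 0.001], [0.925, 0.381, -0.0], [-0.001, 0.001, -1.0]]
ft_force: [5.0, -1.4, 2.2]
grip_width: 0.0244
gripper_force: 40.9
```

```bash
python3 s.py
```

```text
15.35 [0.5035 0.049  0.1328] yawy 22.38 q1,q6 [ -7.9 -30.3] M [-0.1758 -0.8186 -0.0447] F [ 5.  -1.4  2.2] 0.024365007751526117 40.929096937179565
```

Request:
servo_tool(
  steps=[
    {"tx":0,"ty":0,"tz":0,"yaw":-2,"claw":2},
    {"tx":0,"ty":0,"tz":0,"yaw":-2,"claw":2},
    {"tx":0,"ty":0,"tz":0,"yaw":-1,"claw":2},
    {"tx":0,"ty":0,"tz":0,"yaw":-1,"claw":2},
    {"tx":0,"ty":0,"tz":0,"yaw":0,"claw":2},
    {"tx":0,"ty":0,"tz":0,"yaw":0,"claw":2},
  ],
)

```text
time_s: 15.95
position: [0.5036, 0.049, 0.1328]
tool_rot: [[-0.282, 0.959, 0.002], [0.959, 0.282, -0.0], [-0.001, 0.001, -1.0]]
ft_force: [4.6, -0.7, 1.6]
grip_width: 0.0239
gripper_force: 40.9
```

```bash
python3 s.py
```

```text
15.95 [0.5036 0.049  0.1328] yawy 16.38 q1,q6 [ -7.9 -24.3] M [-0.1673 -0.8395 -0.0159] F [ 4.6 -0.7  1.6] 0.02385876903357386 40.91533184051514
```

Request:
servo_tool(
  steps=[
    {"tx":0,"ty":0,"tz":0,"yaw":-2,"claw":2},
    {"tx":0,"ty":0,"tz":0,"yaw":-2,"claw":2},
    {"tx":0,"ty":0,"tz":0,"yaw":-1,"claw":2},
    {"tx":0,"ty":0,"tz":0,"yaw":-1,"claw":2},
    {"tx":0,"ty":0,"tz":0,"yaw":0,"claw":2},
    {"tx":0,"ty":0,"tz":0,"yaw":0,"claw":2},
  ],
)

```text
time_s: 16.55
position: [0.5037, 0.049, 0.1328]
tool_rot: [[-0.18, 0.984, 0.002], [0.984, 0.18, -0.0], [-0.0, 0.002, -1.0]]
ft_force: [6.5, -1.4, 0.7]
grip_width: 0.0241
gripper_force: 40.9
```

```bash
python3 s.py
```

```text
16.55 [0.5037 0.049  0.1328] yawy 10.38 q1,q6 [ -7.9 -18.3] M [-0.1455 -0.8918  0.0367] F [ 6.5 -1.4  0.7] 0.024108480158854223 40.89876472949982
```

Request:
servo_tool(
  steps=[
    {"tx":0,"ty":0,"tz":0,"yaw":-1,"claw":2},
    {"tx":0,"ty":0,"tz":0,"yaw":-1,"claw":2},
    {"tx":0,"ty":0,"tz":0,"yaw":-1,"claw":2},
    {"tx":0,"ty":0,"tz":0,"yaw":-1,"claw":2},
    {"tx":0,"ty":0,"tz":0,"yaw":0,"claw":2},
    {"tx":0,"ty":0,"tz":0,"yaw":0,"claw":2},
  ],
)

```text
time_s: 17.15
position: [0.5037, 0.0491, 0.1328]
tool_rot: [[-0.111, 0.994, 0.002], [0.994, 0.111, 0.0], [-0.0, 0.002, -1.0]]
ft_force: [5.7, -1.1, 0.9]
grip_width: 0.0242
gripper_force: 40.9
```

```bash
python3 s.py
```

```text
17.15 [0.5037 0.0491 0.1328] yawy 6.38 q1,q6 [ -7.9 -14.3] M [-0.1706 -0.9503 -0.0657] F [ 5.7 -1.1  0.9] 0.02417233507041438 40.88748514652252
```

Request:
servo_tool(
  steps=[
    {"tx":0,"ty":0,"tz":0,"yaw":-1,"claw":2},
    {"tx":0,"ty":0,"tz":0,"yaw":-1,"claw":2},
    {"tx":0,"ty":0,"tz":0,"yaw":-1,"claw":2},
    {"tx":0,"ty":0,"tz":0,"yaw":0,"claw":2},
    {"tx":0,"ty":0,"tz":0,"yaw":0,"claw":2},
  ],
)

```text
time_s: 17.65
position: [0.5037, 0.049, 0.1329]
tool_rot: [[-0.059, 0.998, 0.002], [0.998, 0.059, 0.0], [-0.0, 0.002, -1.0]]
ft_force: [6.3, -1.1, 1.1]
grip_width: 0.0245
gripper_force: 40.9
```

```bash
python3 s.py
```

```text
17.65 [0.5037 0.049  0.1329] yawy 3.38 q1,q6 [ -7.9 -11.3] M [-0.1792 -0.9781 -0.026 ] F [ 6.3 -1.1  1.1] 0.02449333853493471 40.878084897994995
```

```bash
cat > r.py <<'E'
from h import *
a=[]
for i in range(6):
    a.append(env.observe()['wrist_torque'][2]); env.get_image('top')
a.append(env.observe()['wrist_torque'][2]); s=env.observe(); R=s['tool_rot']
print(round(s['time_s'],2),'yaw',round(np.degrees(np.arctan2(R[1,1],R[0,1])),2),'Mz mean',round(np.mean(a),4),np.round(a,3),'F',np.round(s['ft_force'],1),'q6',round(s['q'][5],1))
E
python3 r.py
```

```text
17.95 yaw 3.38 Mz mean 0.0158 [-0.026  0.074  0.01   0.007  0.016  0.067 -0.037] F [ 6.  -1.8  1. ] q6 -11.3
```

Request:
servo_tool(
  steps=[
    {"tx":0,"ty":0,"tz":0,"yaw":-3,"claw":2},
    {"tx":0,"ty":0,"tz":0,"yaw":-3,"claw":2},
    {"tx":0,"ty":0,"tz":0,"yaw":-2,"claw":2},
    {"tx":0,"ty":0,"tz":0,"yaw":0,"claw":2},
    {"tx":0,"ty":0,"tz":0,"yaw":0,"claw":2},
  ],
)

```text
time_s: 18.45
position: [0.5038, 0.049, 0.1328]
tool_rot: [[0.081, 0.997, 0.002], [0.997, -0.081, 0.0], [0.0, 0.002, -1.0]]
ft_force: [6.5, -1.3, 0.4]
grip_width: 0.0242
gripper_force: 40.9
```

```bash
python3 r.py
```

```text
18.75 yaw -4.63 Mz mean -0.069 [-0.056 -0.053 -0.066 -0.059 -0.122 -0.06  -0.069] F [6.7 0.7 1.1] q6 -3.3
```

Request:
servo_tool(
  steps=[
    {"tx":0,"ty":0,"tz":0,"yaw":-3,"claw":2},
    {"tx":0,"ty":0,"tz":0,"yaw":-3,"claw":2},
    {"tx":0,"ty":0,"tz":0,"yaw":-2,"claw":2},
    {"tx":0,"ty":0,"tz":0,"yaw":0,"claw":2},
    {"tx":0,"ty":0,"tz":0,"yaw":0,"claw":2},
  ],
)

```text
time_s: 19.25
position: [0.5039, 0.049, 0.1329]
tool_rot: [[0.219, 0.976, 0.002], [0.976, -0.219, 0.0], [0.001, 0.002, -1.0]]
ft_force: [7.6, -1.1, 0.3]
grip_width: 0.0239
gripper_force: 40.8
```

```bash
python3 r.py
```

```text
19.55 yaw -12.63 Mz mean -0.0799 [-0.091 -0.041 -0.07  -0.088 -0.09  -0.097 -0.081] F [ 6.9 -1.   1.1] q6 4.7
```

Request:
servo_tool(
  steps=[
    {"tx":0,"ty":0,"tz":0,"yaw":-0.5,"claw":2},
    {"tx":0,"ty":0,"tz":0,"yaw":-0.5,"claw":2},
    {"tx":0,"ty":0,"tz":0,"yaw":-0.5,"claw":2},
    {"tx":0,"ty":0,"tz":0,"yaw":-0.5,"claw":2},
    {"tx":0,"ty":0,"tz":0,"yaw":0,"claw":2},
  ],
)

```text
time_s: 20.05
position: [0.5039, 0.049, 0.1329]
tool_rot: [[0.253, 0.968, 0.002], [0.968, -0.253, -0.0], [0.001, 0.002, -1.0]]
ft_force: [6.9, -0.7, -0.2]
grip_width: 0.0244
gripper_force: 40.8
```

```bash
python3 r.py
```

```text
20.35 yaw -14.62 Mz mean 0.0176 [ 0.006  0.023 -0.007  0.04  -0.011  0.065  0.007] F [ 8.4 -1.  -0.3] q6 6.7
```

Request:
servo_tool(
  steps=[
    {"tx":0,"ty":0,"tz":0,"yaw":-2,"claw":2},
    {"tx":0,"ty":0,"tz":0,"yaw":-2,"claw":2},
    {"tx":0,"ty":0,"tz":0,"yaw":-0.5,"claw":2},
    {"tx":0,"ty":0,"tz":0,"yaw":-0.5,"claw":2},
    {"tx":0,"ty":0,"tz":0,"yaw":-0.5,"claw":2},
    {"tx":0,"ty":0,"tz":0,"yaw":-0.5,"claw":2},
    {"tx":0,"ty":0,"tz":0,"yaw":0,"claw":2},
  ],
)

```text
time_s: 21.05
position: [0.504, 0.049, 0.1329]
tool_rot: [[0.352, 0.936, 0.003], [0.936, -0.352, -0.0], [0.001, 0.002, -1.0]]
ft_force: [7.2, -0.8, 2.0]
grip_width: 0.024
gripper_force: 40.8
```

```bash
python3 r.py
```

```text
21.35 yaw -20.61 Mz mean 0.083 [0.066 0.116 0.097 0.087 0.083 0.084 0.048] F [ 6.9 -1.6  0.6] q6 12.7
```

Request:
servo_tool(
  steps=[
    {"tx":0.05,"ty":0,"tz":0,"yaw":-2,"claw":2},
    {"tx":0,"ty":0,"tz":0,"yaw":-2,"claw":2},
    {"tx":0,"ty":0,"tz":0,"yaw":-0.5,"claw":2},
    {"tx":0,"ty":0,"tz":0,"yaw":-0.5,"claw":2},
    {"tx":0,"ty":0,"tz":0,"yaw":-0.5,"claw":2},
    {"tx":0,"ty":0,"tz":0,"yaw":-0.5,"claw":2},
    {"tx":0,"ty":0,"tz":0,"yaw":0,"claw":2},
  ],
)

```text
time_s: 22.05
position: [0.5041, 0.049, 0.1329]
tool_rot: [[0.448, 0.894, 0.002], [0.894, -0.448, -0.0], [0.001, 0.002, -1.0]]
ft_force: [5.4, -2.1, 3.6]
grip_width: 0.0242
gripper_force: 41.0
```

```bash
python3 r.py
```

```text
22.35 yaw -26.6 Mz mean 0.1207 [0.12  0.182 0.118 0.11  0.112 0.079 0.126] F [ 5.5 -1.1  2.5] q6 18.7
```

Request:
servo_tool(
  steps=[
    {"tx":0,"ty":0,"tz":0,"yaw":-0.5,"claw":2},
    {"tx":0,"ty":0,"tz":0,"yaw":-0.5,"claw":2},
    {"tx":0,"ty":0,"tz":0,"yaw":-0.5,"claw":2},
    {"tx":0,"ty":0,"tz":0,"yaw":-0.5,"claw":2},
    {"tx":0,"ty":0,"tz":0,"yaw":0,"claw":2},
  ],
)

```text
time_s: 22.85
position: [0.5041, 0.049, 0.133]
tool_rot: [[0.479, 0.878, 0.002], [0.878, -0.479, -0.0], [0.001, 0.002, -1.0]]
ft_force: [5.1, -1.2, 2.3]
grip_width: 0.0241
gripper_force: 41.0
```

```bash
python3 r.py
```

```text
23.15 yaw -28.6 Mz mean 0.1449 [0.159 0.156 0.138 0.193 0.102 0.136 0.131] F [ 5.  -1.1  1.6] q6 20.7
```

Request:
servo_tool(
  steps=[
    {"tx":0,"ty":0,"tz":0,"yaw":-1,"claw":2},
    {"tx":0,"ty":0,"tz":0,"yaw":-0.5,"claw":2},
    {"tx":0,"ty":0,"tz":0,"yaw":-0.5,"claw":2},
    {"tx":0,"ty":0,"tz":0,"yaw":-0.5,"claw":2},
    {"tx":0,"ty":0,"tz":0,"yaw":-0.5,"claw":2},
    {"tx":0,"ty":0,"tz":0,"yaw":0,"claw":2},
  ],
)

```text
time_s: 23.75
position: [0.5041, 0.049, 0.133]
tool_rot: [[0.524, 0.852, 0.002], [0.852, -0.524, -0.0], [0.001, 0.002, -1.0]]
ft_force: [5.0, -1.6, 2.7]
grip_width: 0.0245
gripper_force: 41.0
```

```bash
python3 r.py
```

```text
24.05 yaw -31.6 Mz mean 0.1942 [0.163 0.188 0.141 0.193 0.217 0.175 0.283] F [ 5.1 -1.4  3.2] q6 23.7
```

Request:
servo_tool(
  steps=[
    {"tx":0,"ty":0,"tz":0,"yaw":-1,"claw":2},
    {"tx":0,"ty":0,"tz":0,"yaw":-0.5,"claw":2},
    {"tx":0,"ty":0,"tz":0,"yaw":-0.5,"claw":2},
    {"tx":0,"ty":0,"tz":0,"yaw":-0.5,"claw":2},
    {"tx":0,"ty":0,"tz":0,"yaw":-0.5,"claw":2},
    {"tx":0,"ty":0,"tz":0,"yaw":0,"claw":2},
  ],
)

```text
time_s: 24.65
position: [0.5042, 0.0489, 0.133]
tool_rot: [[0.568, 0.823, 0.002], [0.823, -0.568, -0.0], [0.001, 0.002, -1.0]]
ft_force: [5.0, -2.1, 2.4]
grip_width: 0.0242
gripper_force: 41.0
```

```bash
python3 r.py
```

```text
24.95 yaw -34.59 Mz mean 0.202 [0.165 0.179 0.212 0.259 0.192 0.2   0.207] F [ 5.1 -1.6  2.9] q6 26.7
```

The rise shows the facing has bitten, with an estimated nip of 16–31 N. I'll add 4° to land mid-band, read once more, then release.

Request:
servo_tool(
  steps=[
    {"tx":0,"ty":0,"tz":0,"yaw":-1,"claw":2},
    {"tx":0,"ty":0,"tz":0,"yaw":-1,"claw":2},
    {"tx":0,"ty":0,"tz":0,"yaw":-0.5,"claw":2},
    {"tx":0,"ty":0,"tz":0,"yaw":-0.5,"claw":2},
    {"tx":0,"ty":0,"tz":0,"yaw":-0.5,"claw":2},
    {"tx":0,"ty":0,"tz":0,"yaw":-0.5,"claw":2},
    {"tx":0,"ty":0,"tz":0,"yaw":0,"claw":2},
  ],
)

```text
time_s: 25.65
position: [0.5042, 0.0489, 0.133]
tool_rot: [[0.624, 0.782, 0.002], [0.782, -0.624, -0.0], [0.001, 0.002, -1.0]]
ft_force: [5.8, -1.5, 2.1]
grip_width: 0.0243
gripper_force: 41.0
```

```bash
python3 r.py
```

```text
25.95 yaw -38.59 Mz mean 0.235 [0.201 0.282 0.255 0.252 0.236 0.209 0.21 ] F [ 5.  -1.4  3.3] q6 30.7
```

Request:
servo_tool(
  steps=[
    {"tx":0,"ty":0,"tz":0,"yaw":0,"claw":7},
    {"tx":0,"ty":0,"tz":0,"yaw":0,"claw":7},
    {"tx":0,"ty":0,"tz":0,"yaw":0,"claw":7},
    {"tx":0,"ty":0,"tz":0,"yaw":0,"claw":7},
    {"tx":0,"ty":0,"tz":3,"yaw":0,"claw":7},
    {"tx":0,"ty":0,"tz":2,"yaw":8,"claw":7},
    {"tx":0,"ty":0,"tz":0,"yaw":8,"claw":7},
    {"tx":0,"ty":0,"tz":0,"yaw":8,"claw":7},
    {"tx":0,"ty":0,"tz":0,"yaw":8,"claw":7},
    {"tx":0,"ty":0,"tz":0,"yaw":8,"claw":7},
    {"tx":0,"ty":0,"tz":0,"yaw":8,"claw":7},
    {"tx":0,"ty":0,"tz":0,"yaw":8,"claw":7},
    {"tx":0,"ty":0,"tz":0,"yaw":8,"claw":7},
    {"tx":0,"ty":0,"tz":0,"yaw":8,"claw":7},
    {"tx":0,"ty":0,"tz":0,"yaw":8,"claw":7},
    {"tx":0,"ty":0,"tz":0,"yaw":8,"claw":7},
    {"tx":0,"ty":0,"tz":0,"yaw":0,"claw":7},
    {"tx":0,"ty":0,"tz":0,"yaw":0,"claw":7},
  ],
)

```text
time_s: 27.75
position: [0.5034, 0.0491, 0.1824]
tool_rot: [[-0.757, 0.654, -0.0], [0.654, 0.757, 0.0], [0.0, -0.0, -1.0]]
ft_force: [-0.4, 0.4, -0.9]
grip_width: 0.0695
gripper_force: 0.0
```

Run:
```python
from h import *
s=env.observe(); print(s['time_s'],s['position'],s['q'][5],s['wrist_torque'])
p,d,m=grab('wrist'); save('w5',p); np.savez('w5',p=p,d=d,T=m['T'],f=m['fovy'],cx=m['cx'],cy=m['cy'])
W=world(d,m);Z=W[...,2]
for lo,hi,z in((.124,.14,.13),(.104,.114,.108)):
    M=((Z>lo)&(Z<hi)).astype(np.uint8); n,l,st,_=cv2.connectedComponentsWithStats(M); 
    for i in range(1,n):
        if st[i,4]>400:
            v,u=np.nonzero(l==i); print(z,st[i],cv2.minEnclosingCircle((ray(m,np.c_[u,v],z)[:,:2]*1000).astype(np.float32)))
```

```text
27.75 [0.50342024 0.04909078 0.18243113] -57.02548657958225 [ 0.00147268 -0.04047651 -0.02341631]
0.13 [ 258  224   49   48 1726] ((502.1357421875, 49.73942947387695), 13.8607177734375)
0.108 [ 241  194   83   79 3060] ((503.0567932128906, 50.014923095703125), 25.526042938232422)
```

View pics/w5.png

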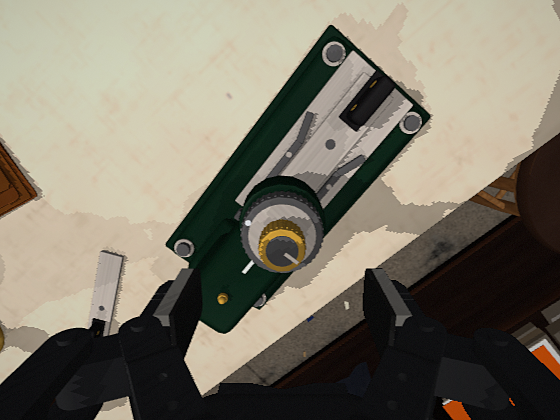

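The picture shows the gauge still seated with its fin at (366,100). The knob's mark now points to lower right (292,258), so the knob did turn, and the ring's mark at (248,223) is unmoved. Next I grip the ring.

Request:
servo_tool(
  steps=[
    {"tx":0,"ty":0.05,"tz":-3,"yaw":0,"claw":7},
    {"tx":0,"ty":0,"tz":-2.5,"yaw":0,"claw":7},
    {"tx":0,"ty":0,"tz":-1.6,"yaw":0,"claw":7},
    {"tx":0,"ty":0,"tz":0,"yaw":0,"claw":7},
    {"tx":0,"ty":0,"tz":0,"yaw":0,"claw":7},
  ],
)

```text
time_s: 28.3
position: [0.5038, 0.0495, 0.112]
tool_rot: [[-0.758, 0.652, 0.0], [0.652, 0.758, -0.0], [-0.0, 0.0, -1.0]]
ft_force: [0.1, -0.1, 0.8]
grip_width: 0.0704
gripper_force: 0.0
```

Request:
servo_tool(
  newtons=30,
  steps=[
    {"tx":0,"ty":0,"tz":0,"yaw":0,"claw":4.5},
    {"tx":0,"ty":0,"tz":0,"yaw":0,"claw":4.5},
    {"tx":0,"ty":0,"tz":0,"yaw":0,"claw":4.5},
    {"tx":0,"ty":0,"tz":0,"yaw":0,"claw":4.5},
  ],
)

```text
time_s: 28.7
position: [0.5034, 0.0488, 0.1129]
tool_rot: [[-0.759, 0.651, 0.001], [0.651, 0.759, -0.002], [-0.002, -0.001, -1.0]]
ft_force: [-4.7, -4.0, 8.0]
grip_width: 0.0486
gripper_force: 30.1
```

Request:
servo_tool(
  steps=[
    {"tx":0,"ty":0,"tz":0.05,"yaw":-3,"claw":4.5},
    {"tx":0,"ty":0,"tz":0,"yaw":-5,"claw":4.5},
    {"tx":0,"ty":0,"tz":0,"yaw":-5,"claw":4.5},
    {"tx":0,"ty":0,"tz":0,"yaw":-5,"claw":4.5},
    {"tx":0,"ty":0,"tz":0,"yaw":-5,"claw":4.5},
    {"tx":0,"ty":0,"tz":0,"yaw":-5,"claw":4.5},
    {"tx":0,"ty":0,"tz":0,"yaw":-5,"claw":4.5},
    {"tx":0,"ty":0,"tz":0,"yaw":-5,"claw":4.5},
    {"tx":0,"ty":0,"tz":0,"yaw":-5,"claw":4.5},
    {"tx":0,"ty":0,"tz":0,"yaw":-5,"claw":4.5},
    {"tx":0,"ty":0,"tz":0,"yaw":-5,"claw":4.5},
    {"tx":0,"ty":0,"tz":0,"yaw":-4,"claw":4.5},
    {"tx":0,"ty":0,"tz":0,"yaw":-3,"claw":4.5},
    {"tx":0,"ty":0,"tz":0,"yaw":0,"claw":4.5},
  ],
)

```text
time_s: 30.1
position: [0.5039, 0.049, 0.113]
tool_rot: [[0.185, 0.983, 0.001], [0.983, -0.185, -0.001], [-0.001, 0.002, -1.0]]
ft_force: [-0.7, -4.2, 5.4]
grip_width: 0.048
gripper_force: 31.4
```

```bash
python3 r.py
```

```text
30.4 yaw -10.55 Mz mean -0.0672 [-0.06  -0.061 -0.084 -0.066 -0.084 -0.056 -0.06 ] F [-1.3 -4.8  6.3] q6 2.7
```

Request:
servo_tool(
  steps=[
    {"tx":0,"ty":0,"tz":0,"yaw":-2,"claw":4.5},
    {"tx":0,"ty":0,"tz":0,"yaw":-2,"claw":4.5},
    {"tx":0,"ty":0,"tz":0,"yaw":-1,"claw":4.5},
    {"tx":0,"ty":0,"tz":0,"yaw":0,"claw":4.5},
  ],
)

```text
time_s: 30.8
position: [0.504, 0.049, 0.113]
tool_rot: [[0.269, 0.963, 0.002], [0.963, -0.269, -0.001], [-0.001, 0.002, -1.0]]
ft_force: [-1.6, -5.3, 6.3]
grip_width: 0.0485
gripper_force: 31.6
```

```bash
python3 r.py
```

```text
31.1 yaw -15.55 Mz mean -0.0473 [-0.051 -0.009 -0.081 -0.073 -0.043 -0.04  -0.033] F [-0.9 -5.   6.9] q6 7.7
```

Request:
servo_tool(
  steps=[
    {"tx":0,"ty":0,"tz":0,"yaw":-1,"claw":4.5},
    {"tx":0,"ty":0,"tz":0,"yaw":-1,"claw":4.5},
    {"tx":0,"ty":0,"tz":0,"yaw":-1,"claw":4.5},
    {"tx":0,"ty":0,"tz":0,"yaw":0,"claw":4.5},
  ],
)

```text
time_s: 31.5
position: [0.5043, 0.0498, 0.1128]
tool_rot: [[0.318, 0.948, 0.003], [0.948, -0.318, -0.0], [0.001, 0.002, -1.0]]
ft_force: [1.6, 0.2, 6.2]
grip_width: 0.0487
gripper_force: 31.9
```

```bash
python3 r.py
```

```text
31.8 yaw -18.55 Mz mean 0.5522 [0.539 0.553 0.581 0.54  0.566 0.535 0.552] F [ 1.6 -0.1  5.4] q6 10.8
```

Request:
servo_tool(
  steps=[
    {"tx":0,"ty":0,"tz":0,"yaw":-1,"claw":4.5},
    {"tx":0,"ty":0,"tz":0,"yaw":-1,"claw":4.5},
    {"tx":0,"ty":0,"tz":0,"yaw":-1,"claw":4.5},
    {"tx":0,"ty":0,"tz":0,"yaw":0,"claw":4.5},
  ],
)

```text
time_s: 32.2
position: [0.5048, 0.0508, 0.1127]
tool_rot: [[0.368, 0.93, 0.004], [0.93, -0.368, 0.002], [0.004, 0.003, -1.0]]
ft_force: [5.0, 8.4, 3.6]
grip_width: 0.0488
gripper_force: 32.0
```

```bash
python3 r.py
```

```text
32.5 yaw -21.59 Mz mean 0.5886 [0.612 0.598 0.567 0.54  0.606 0.584 0.613] F [4.8 8.1 3.6] q6 13.8
```

The moment jumped to 0.59 N m, so the ring is at its hard stop. I'll ease off, release and rise.

Request:
servo_tool(
  steps=[
    {"tx":0,"ty":0,"tz":0,"yaw":1,"claw":4.5},
    {"tx":0,"ty":0,"tz":0,"yaw":0,"claw":7.5},
    {"tx":0,"ty":0,"tz":0,"yaw":0,"claw":7.5},
    {"tx":0,"ty":0,"tz":0,"yaw":0,"claw":7.5},
    {"tx":0,"ty":0,"tz":0,"yaw":0,"claw":7.5},
    {"tx":0,"ty":0,"tz":2,"yaw":0,"claw":7.5},
    {"tx":0,"ty":0,"tz":3,"yaw":0,"claw":7.5},
    {"tx":0,"ty":0,"tz":3,"yaw":8,"claw":7.5},
    {"tx":0,"ty":0,"tz":0,"yaw":8,"claw":7.5},
    {"tx":0,"ty":0,"tz":0,"yaw":8,"claw":7.5},
    {"tx":0,"ty":0,"tz":0,"yaw":8,"claw":7.5},
    {"tx":0,"ty":0,"tz":0,"yaw":8,"claw":7.5},
    {"tx":0,"ty":0,"tz":0,"yaw":8,"claw":7.5},
    {"tx":0,"ty":0,"tz":0,"yaw":8,"claw":7.5},
    {"tx":0,"ty":0,"tz":0,"yaw":8,"claw":7.5},
    {"tx":0,"ty":0,"tz":0,"yaw":0,"claw":7.5},
  ],
)

```text
time_s: 34.1
position: [0.5034, 0.0495, 0.1919]
tool_rot: [[-0.687, 0.726, -0.0], [0.726, 0.687, 0.0], [0.0, -0.0, -1.0]]
ft_force: [0.0, -1.2, 0.4]
grip_width: 0.0749
gripper_force: 0.0
```

Run:
```python
from h import *
p,d,m=grab('wrist'); save('w6',p)
```

```text
(no output)
```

View pics/w6.png

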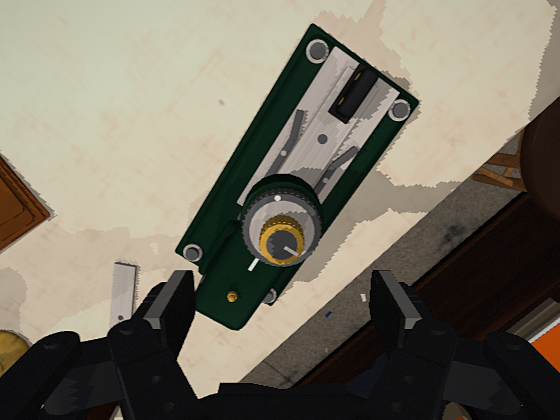

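The ring mark has gone round clockwise to (277,198), the knob mark is unchanged at about (293,251), the gauge is still seated (fin at (355,95)), and the gripper is clear. Handing in.

```bash
python3 -c "
from rig import env
print(env.close_job())"
```

```text
the job is handed in; nothing more can be done
None
```

I handed the job in at about 34 s; no verdict came back. The gauge is home against the back stop, the spindle nips it at an estimated 22–37 N by the torque rise, and the lock ring is against its hard stop with the knob mark unmoved and the gripper clear.

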